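# Run a fingertip along the row and shut the sample tubes

## Robot

A 7-joint arm with a two-finger parallel gripper is mounted at the origin on the work surface. World frame = base frame: x ahead of the robot, y to its left, z up, the work surface at z = 0. Lengths are in m, angles in degrees, forces in N, time in s.
With the tool pointing down it reaches from about 0.425 to 0.875 m from the base axis. Payload 4.7 kg.
Tool frame: the origin (TCP) lies at the very end of the fingers, on their centre line; the grasp point (between the pads) lies 19 mm behind it; z points along the fingers, y is the line along which they close (so a half turn about z gives the same grasp; the last joint's range is limited). The gripper opens to 87 mm and grips with 3 to 60 N. Pads are 19 mm wide; open, the fingers measure 117 mm over their backs; the gripper's body (75 mm by 190 mm) begins 51 mm behind the grasp point.
Start: joints at [-72.302, 18.392, -4.016, 83.108, 1.295, 78.541, -3.26], TCP at [0.189, 0.622, 0.223] pointing down, gripper open.
Joint ranges: [-163.93, 163.93], [-17.29, 119.83], [-79.2, 71.16], [3.27, 140.29], [-89.18, 269.18], [5.43, 117.66], [-154.24, 154.24]. Speed limits (degrees/s): [147.25, 147.25, 180, 180, 180, 180, 180].

## Interface

Orientations are given as [roll, pitch, yaw] about the fixed x, y, z axes, in that order (R = Rz(yaw) Ry(pitch) Rx(roll)).
In Python, from cell import get_obs, eyes, env gives the robot as it stands.
- The arm moves only by the tool servo_tool, never from a script. Its argument "series" is a list that holds one entry, the list of rows, each a list of 7 numbers: the shift along the tool's x, y, z in units of 300 mm (1.0 is 300 mm), then the turn, a rotation vector about the tool's x, y, z in units of pi rad (1.0 is pi rad), then the opening, from 0 (shut) to 1 (fully open). In form: [[[tx, ty, tz, wx, wy, wz, gripper], ...]]. A call has 1 to 12 rows; each row is the pose to reach, as a shift and turn from the pose commanded when the call began, along the tool's axes at that moment, turning the shorter way round; what a row does not reach only later rows make up. A row lasts 1/12 s, in which the tool goes at most 41.7 mm and 7.16 degrees, less where a joint would pass 70% of its speed; a pose out of reach is approached as far as the arm can. A call with a number of a shift or a turn outside -1 to 1 is refused whole. A call with a gripper value outside its range is refused whole. The fingers move at their own pace and stop on an object; "grip_force" is the grip in N (left out, the last holds). Time passes only in rows, so rows that repeat a pose let the fingers close. It gives the time, the measured TCP pose, the force, the opening and the grip force at its end, in the units of the state.
- get_obs(): the state, without advancing time (a new reading comes with each control period).
- eyes.read_camera(name): name is "scene" or "top" or "wrist"; returns a dict with "frame" (420x560x3 uint8, red, green, blue), "depth" (420x560 float32, m along the optical axis (not along the pixel's ray), 0 where there is no reading), "fx", "fy", "cx", "cy" (pixels), "origin" and "rotation" of the camera in the world; the wrist camera has in their place "mount" (4x4, takes a point from camera to tool coordinates, whose origin is the TCP and whose axes are the flange's). Camera axes: x right, y down, z forward; pixel columns grow to the right and rows downward; lengths in m; the calibration is good to about 2 mm. The wrist camera is an equidistant fisheye: a pixel r from the principal point sees the ray r / f radians off the axis. A picture is of the moment at which its call begins: read the wrist's pose just before it.
- env.sign_off(): hands the job in; it is judged then, once.
The state is a dict: "time_s": time; "qpos": joint angles; "joint_velocities": joint speeds; "effort": joint torques, N m; "tool_pos": TCP position; "tool_rot": TCP orientation; "force": force on the tool from outside, world axes, zero at the start; "wrist_torque": the same for the moment, N m; "grip_width": finger opening in m; "grasp_force": force on a finger pad.
Only numpy, scipy, OpenCV 4.12 (cv2) and the standard library are available. Lean on these libraries where they do the work, as an engineer would, in place of code of your own. Each camera call takes 0.05 s, during which the arm holds its last target. There are 200 camera calls.

## Task

Shut the five large snap-lid tubes in the bigger rack: with a fingertip, run lightly along their row from the hinge side of the first tube to the last, so that the finger folds each lid over and presses it fully shut, one after the other. Touch only, grip and lift nothing; do not shove the rack along the bench, leave the rack of small tubes untouched with its lids open, and disturb nothing else on the bench. Finish with the finger clear.

Things in the scene. Friction and masses are not known exactly. Their poses are not given: they have to be found in the camera images.
- tube_rack: Loose blue rack, 100 mm deep (its x), 210 mm long (its y), deck 65 mm high, 0.65 to 1 kg, turned any way round. Origin: centre of its underside. Five large snap-lid tubes, 28 mm across, stand in a row at x = -24 mm, y = -80, -40, 0, 40, 80 mm. Behind them (x = 24 mm, y = -60 to 60 mm) stand four slim tubes with grey screw caps 22 mm across, tops at 95 mm, not part of the job.
- first_tube (a point): Centre of the rim of the first large tube (y = -80 mm on the rack), 93 mm above the bench.
- last_tube (a point): Centre of the rim of the fifth and last large tube (y = 80 mm on the rack), 93 mm above the bench. The direction from first_tube to last_tube is the rack's +y. Every lid is hinged on its tube's -y side.
- lid1 (a joint): Hinge of the first large tube's lid, rad: 0 shut, grows as it opens, to 2.1. All five lids are alike: white disc 28 mm across, 4 mm thick; hinge at rim height 16 mm to -y of the tube's axis, finger tab at +y. Shut, it reaches from 16 mm behind to 19 mm ahead of the axis and its top face (17 mm across, edge bevelled down by 3 mm) is 97 mm above the bench.
- lid2 (a joint): The second lid, as lid1. The lids start open at 1.4 to 1.95 rad: about upright, outer face to -y, tip up to 130 mm above the bench and up to 14 mm behind the hinge. Pushing the outer face towards +y folds the lid down.
- lid3 (a joint): The third lid, as lid1. The hinges turn with a slight drag (0.005 Nm, about 0.2 N at the tab, more near the hinge): a lid stays where it is left and does not spring back.
- lid4 (a joint): The fourth lid, as lid1.
- lid5 (a joint): The fifth lid, as lid1.
- small_rack: Bystander, to be left open and untouched: a loose blue rack 55 by 140 mm holding five small snap-lid tubes (17 mm across, 26 mm apart along its y, rims 68 mm above the bench, open lids up to 91 mm). Origin at the centre of its underside.
- bottle_mid: Bystander: white square dropper bottle with a red spout, 27 by 27 by 86 mm, loose, between the two racks. Origin under its centre.
- bottle_side: Bystander: white square dropper bottle with a red spout, 29 by 29 by 90 mm, loose, on the right. Origin under its centre.
- dishes: Bystander: stack of two culture dishes, 92 mm across, 31 mm high, loose, beyond the gap between the racks. Origin under its centre.
- slide_box: Bystander: cardboard box of slides, 57 by 87 by 23 mm, loose, on the near side of the gap between the racks. Origin under its centre.
- beaker: Bystander: empty beaker, 68 mm across, 85 mm high, loose, on the left. Origin under its centre.

How it is judged:
By the outcome, as a careful person would: the job done as asked, in the order asked, and still so for the second after the job is handed in, with the robot touching nothing.
It also fails if it takes over 38 s, if anything falls off the work surface, if the arm or the gripper's body presses on something with over 40 N, if the wrist force passes 120 N, or if a joint passes its speed limit or range.

## Working session

There is one attempt and no reset: what is moved stays moved. The work goes in short steps, Python scripts to look and compute and a tool call to move; the robot and the scene stay as the last step left them, time stands still between calls to the robot, and variables do not carry over. Pictures are saved under pics/ and viewed, at most 10 in all, crops included, and the job is handed in when it is done.

Besides the shell and the picture viewer there is one more tool, called after "Emit:" as name([rows], argument=value, ...), one row to a line, values as JSON. servo_tool: Moves the arm, as the interface text tells. Shifts and turns lie within -1 to 1; 1 stands for 300 mm of shift or pi rad of turn. Its arguments: {"type":"object","properties":{"series":{"type":"array"},"grip_force":{"type":"number"}},"required":["series"]}

```bash
ls; mkdir -p pics; cat > h.py <<'E'
import numpy as np, cv2
from cell import get_obs, eyes, env
def cloud(c):
    d=c["depth"]; v,u=np.indices(d.shape)
    P=np.stack([(u-c["cx"])/c["fx"]*d,(v-c["cy"])/c["fy"]*d,d],-1)
    return P@np.array(c["rotation"]).T+np.array(c["origin"])
E
python3 - <<'E'
from h import *
o=get_obs(); print(o)
for n in("top","scene"):
    c=eyes.read_camera(n); np.savez(f"{n}.npz",**c)
    print(n,c["origin"],c["fx"])
    cv2.imwrite(f"pics/{n}.png",cv2.resize(c["frame"][:,:,::-1],(800,600),interpolation=cv2.INTER_CUBIC))
E
```

```text
pics
{'time_s': 0.0, 'qpos': array([-72.30122569,  18.44000445,  -4.01421482,  83.17575481,
         1.29505224,  78.54000758,  -3.2604656 ]), 'joint_velocities': array([ 0.02573926,  0.11872601,  0.05378952, -0.05204761,  0.13716371,
        0.02684381,  0.04739104]), 'effort': array([-4.44802390e-04, -4.91278338e+01, -4.04314790e-01, -3.12533605e+01,
       -6.39710831e-02,  4.37267090e-02,  1.83898655e-04]), 'tool_pos': array([0.18875886, 0.62140701, 0.22144315]), 'tool_rot': array([-1.79889474e+02,  6.21865923e-03,  1.63109296e+02]), 'force': array([ 0.38735371, -0.19677426,  0.24334849]), 'wrist_torque': array([-0.00289856, -0.04197182,  0.01766669]), 'grasp_force': 0.0, 'grip_width': 0.08709490136302465}
top [ 0.45539955 -0.02159957  1.13976993] 398.5950942253407
scene [ 1.41264493 -0.5407857   0.83640987] 545.5868071508471
```

View pics/top.png

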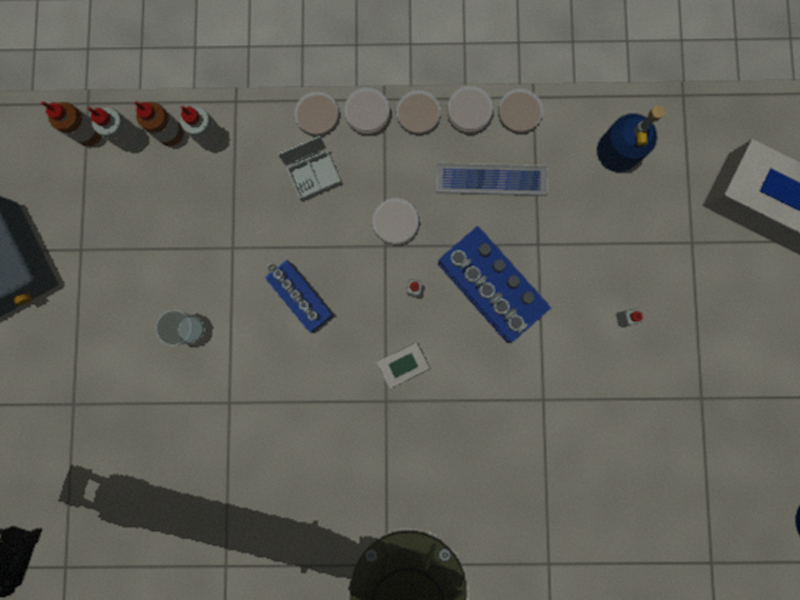

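View pics/scene.png

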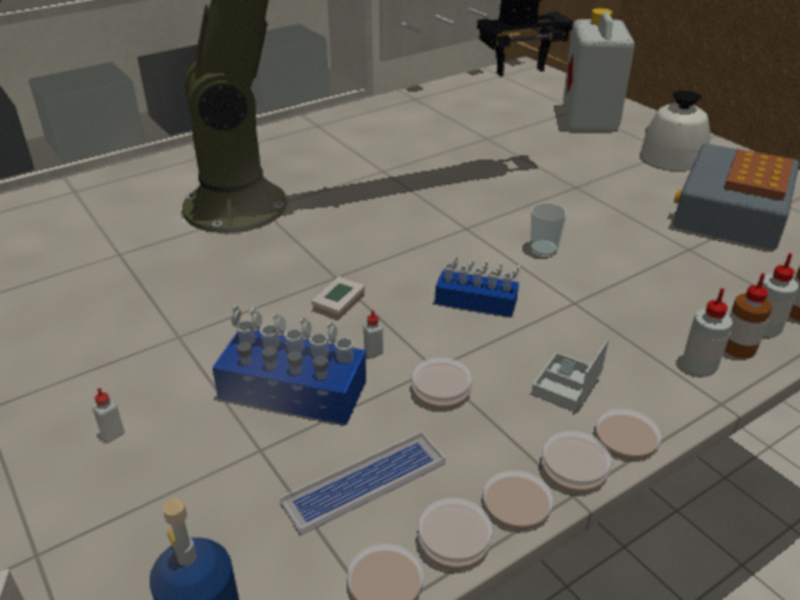

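The top view shows the big rack at about (495,285), with its large tubes running from (517,323) to (458,258). The slim caps lie to the upper right, so rack +x points up-right and +y up-left. That makes the first tube the one at (517,323). The small rack is at (300,297) and the mid bottle at (415,288).

```bash
cat >> h.py <<'E'
def blue(c): 
    f=c["frame"].astype(int); return (f[...,2]>f[...,0]+40)&(f[...,2]>f[...,1]+30)
E
python3 - <<'E'
from h import *
for n in("top","scene"):
    c=dict(np.load(n+".npz")); P=cloud(c); 
    box=(abs(P[...,0]-.5)<.16)&(abs(P[...,1]+.17)<.16)
    m=blue(c)&box&(abs(P[...,2]-.065)<.007)
    q=P[m]; print(n,m.sum(),"z",np.median(q[:,2]))
    (cx,cy),s,a=cv2.minAreaRect((q[:,:2]*1000).astype(np.float32)); print("rect",cx,cy,s,a)
    for lo,hi in((.085,.1),(.105,.14)):
        w=P[box&(P[...,2]>lo)&(P[...,2]<hi)]
        print(lo,len(w),w.min(0).round(3),w.max(0).round(3))
        th=np.deg2rad(a)
        for sgn in(0,):
            np.save(f"{n}_{lo}.npy",w)
c=dict(np.load("top.npz"))
# enlarge crop of top
f=c["frame"][150:250,295:395,::-1]; cv2.imwrite("pics/crop.png",cv2.resize(f,(600,600),interpolation=cv2.INTER_CUBIC))
P=cloud(c); print(P[199,346])
E
```

```text
Traceback (most recent call last):
  File "h.py", line 6, in cloud
    return P@np.array(c["rotation"]).T+np.array(c["origin"])
           ~~~~~~~~~~~~~~~~~~~~~~~~~~~^~~~~~~~~~~~~~~~~~~~~~
ValueError: operands could not be broadcast together with shapes (420,560) (3,)
```

```bash
python3 -c "
import numpy as np
for n in('top','scene'): print(np.load(n+'.npz')['rotation'])"
```

```text
[-174.23970189    0.56406484  -90.58302764]
[-126.14334589    0.42264942   56.08919154]
```

```bash
sed -i 's/np.array(c\["rotation"\])/Rot.from_euler("xyz",c["rotation"],degrees=True).as_matrix()/; 1a from scipy.spatial.transform import Rotation as Rot' h.py
python3 - <<'E'
from h import *
for n in("top","scene"):
    c=dict(np.load(n+".npz")); P=cloud(c); 
    box=(abs(P[...,0]-.5)<.16)&(abs(P[...,1]+.17)<.16)
    print("table z",np.median(P[box&(P[...,2]<.02)][:,2]))
    m=blue(c)&box&(abs(P[...,2]-.065)<.007)
    q=P[m]; print(n,m.sum(),"z",np.median(q[:,2]))
    (cx,cy),s,a=cv2.minAreaRect((q[:,:2]*1000).astype(np.float32)); print("rect",cx,cy,s,a)
    for lo,hi in((.085,.1),(.105,.14)):
        w=P[box&(P[...,2]>lo)&(P[...,2]<hi)]
        print(lo,len(w),w.min(0).round(3),w.max(0).round(3))
c=dict(np.load("top.npz"))
f=c["frame"][150:250,295:395,::-1]; cv2.imwrite("pics/crop.png",cv2.resize(f,(600,600),interpolation=cv2.INTER_CUBIC))
E
```

```text
table z -0.0009295775043967058
top 1554 z 0.06398284282160704
rect 581.1693725585938 -172.138671875 (208.58197021484375, 98.0290298461914) 40.533023834228516
0.085 660 [ 0.493 -0.239  0.085] [ 0.653 -0.02   0.099]
0.105 168 [ 0.487 -0.225  0.106] [ 0.623 -0.104  0.132]
table z 0.0013703501454381817
scene 1335 z 0.06584435387508836
rect 584.1821899414062 -171.20936584472656 (211.46315002441406, 103.0469741821289) 40.0703010559082
0.085 986 [ 0.49  -0.239  0.085] [ 0.658 -0.016  0.1  ]
0.105 347 [ 0.489 -0.223  0.105] [ 0.624 -0.101  0.131]
```

View pics/crop.png

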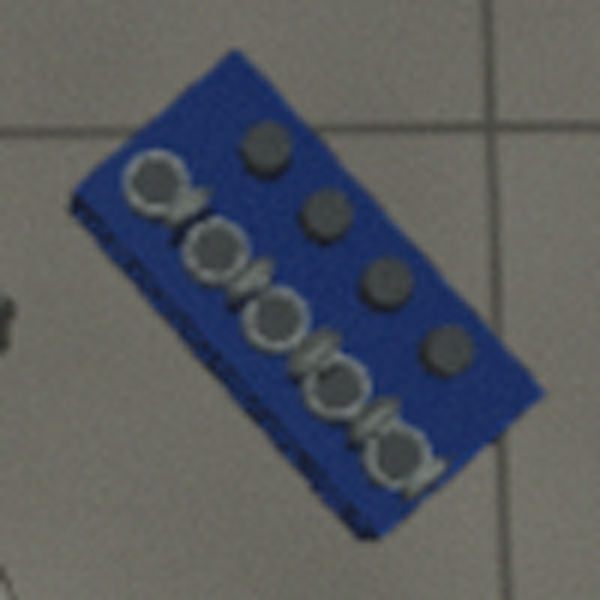

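Emit:
servo_tool([
  [[-0.967,-0.8,0,0,0,0.333,0],[-0.967,-0.8,0,0,0,0.333,0],[-0.967,-0.8,0,0,0,0.333,0],[-0.967,-0.8,0,0,0,0.333,0],[-0.967,-0.8,0,0,0,0.333,0],[-0.967,-0.8,0,0,0,0.333,0],[-0.967,-0.8,0,0,0,0.333,0],[-0.967,-0.8,0,0,0,0.333,0],[-0.967,-0.8,0,0,0,0.333,0],[-0.967,-0.8,0,0,0,0.333,0]],
], grip_force=5)

```text
time_s: 0.93
tool_pos: [0.4021, 0.2993, 0.2227]
tool_rot: [179.9, 0.2, 102.3]
force: [0.4, -0.8, 0.3]
grip_width: 0.0279
grasp_force: 0.0
```

Emit:
servo_tool([
  [[-0.967,0.087,0,0,0,0.333,0],[-0.967,0.087,0,0,0,0.333,0],[-0.967,0.087,0,0,0,0.333,0],[-0.967,0.087,0,0,0,0.333,0],[-0.967,0.087,0,0,0,0.333,0],[-0.967,0.087,0,0,0,0.333,0],[-0.967,0.087,0,0,0,0.333,0],[-0.967,0.087,0,0,0,0.333,0],[-0.967,0.087,0,0,0,0.333,0],[-0.967,0.087,0,0,0,0.333,0]],
])

```text
time_s: 1.77
tool_pos: [0.4882, 0.0308, 0.2223]
tool_rot: [-180.0, 0.0, 43.1]
force: [0.5, -0.2, -0.7]
grip_width: 0.0001
grasp_force: 0.0
```

```bash
python3 - <<'E'
from h import *
c=dict(np.load("top.npz")); R=Rot.from_euler("xyz",c["rotation"],degrees=True).as_matrix(); o=c["origin"]
rim=[]
for u,v in((400,455),(337,386),(276,319),(215,250),(157,183)):
    r=R@[((295+u/6)-c["cx"])/c["fx"],((150+v/6)-c["cy"])/c["fy"],1]; p=o+r*(.093-o[2])/r[2]; rim.append(p[:2])
rim=np.array(rim); print("rims top",rim.round(4), np.linalg.norm(np.diff(rim,axis=0),axis=1))
d=rim[4]-rim[0]; print("yaw",np.degrees(np.arctan2(d[1],d[0])),"mid",rim.mean(0))
yaw=np.radians(40.3); ey=np.array([np.cos(yaw),np.sin(yaw)]); ex=np.array([ey[1],-ey[0]]); C=np.array([.5825,-.1717])
print("expected rims",[ (C-.024*ex+y*ey).round(4) for y in(-.08,-.04,0,.04,.08)])
for n in("top","scene"):
    P=cloud(dict(np.load(n+".npz"))); box=(np.linalg.norm(P[...,:2]-C,axis=-1)<.14)
    for lo,hi in((.089,.1),(.106,.14)):
        w=P[box&(P[...,2]>lo)&(P[...,2]<hi)]; X=(w[:,:2]-C)@ex; Y=(w[:,:2]-C)@ey
        if lo<.1: s=X<0; print(n,"rim x mid",(X[s].min()+X[s].max())/2,"caps x",np.percentile(X[X>.008],[2,98]).round(4),"y ext",Y[s].min(),Y[s].max()); print(np.median(w[X>.012][:,2]))
        else: 
            b=np.round((Y+.08+.02)/.04)
            for k in np.unique(b): print(n,k,(b==k).sum(),"y",Y[b==k].min().round(4),Y[b==k].max().round(4),"x",X[b==k].mean().round(4),"ztop",w[b==k][:,2].max().round(4))
E
```

```text
rims top [[ 0.5037 -0.2073]
 [ 0.5342 -0.1806]
 [ 0.564  -0.1546]
 [ 0.5949 -0.1285]
 [ 0.6251 -0.1035]] [0.04053318 0.03955323 0.04045947 0.03917859]
yaw 40.53411408786291 mid [ 0.56436359 -0.15488315]
expected rims [array([ 0.506 , -0.2051]), array([ 0.5365, -0.1793]), array([ 0.567 , -0.1534]), array([ 0.5975, -0.1275]), array([ 0.628 , -0.1017])]
top rim x mid -0.02308379064693836 caps x [0.0146 0.0339] y ext -0.09142323964746517 0.09157577403122205
0.09399190270722912
top 0.0 27 y -0.0985 -0.0906 x -0.024 ztop 0.1277
top 1.0 36 y -0.0671 -0.0568 x -0.0237 ztop 0.1254
top 2.0 43 y -0.0311 -0.0171 x -0.0239 ztop 0.1255
top 3.0 33 y 0.0139 0.024 x -0.0242 ztop 0.132
top 4.0 29 y 0.056 0.0652 x -0.0241 ztop 0.128
scene rim x mid -0.023525568328931788 caps x [0.0141 0.0357] y ext -0.09922812543362408 0.09509697325181393
0.09518062805686478
scene 0.0 54 y -0.0952 -0.086 x -0.0209 ztop 0.1304
scene 1.0 76 y -0.0656 -0.0514 x -0.0221 ztop 0.1315
scene 2.0 74 y -0.0286 -0.0135 x -0.0218 ztop 0.1292
scene 3.0 69 y 0.0163 0.0279 x -0.0223 ztop 0.1296
scene 4.0 64 y 0.0581 0.0695 x -0.0222 ztop 0.1315
```

Emit:
servo_tool([
  [[-0.682,0.605,0,0,0,0.015,0],[-0.682,0.605,0,0,0,0.015,0],[-0.682,0.605,0,0,0,0.015,0],[-0.682,0.605,0,0,0,0.015,0],[-0.682,0.605,0,0,0,0.015,0],[-0.682,0.605,0,0,0,0.015,0],[-0.682,0.605,0,0,0,0.015,0],[-0.682,0.605,0,0,0,0.015,0],[-0.682,0.605,0,0,0,0.015,0],[-0.682,0.605,0,0,0,0.015,0]],
])

```text
time_s: 2.6
tool_pos: [0.4639, -0.2391, 0.2222]
tool_rot: [-179.9, -0.0, 40.7]
force: [-0.4, 1.7, -0.4]
grip_width: 0.0006
grasp_force: 0.0
```

Emit:
servo_tool([
  [[0,0,0.1,0,0,0,0],[0,0,0.2,0,0,0,0],[0,0,0.3,0,0,0,0],[0,0,0.38,0,0,0,0],[0,0,0.4,0,0,0,0],[0,0,0.4,0,0,0,0],[0,0,0.4,0,0,0,0]],
])

```text
time_s: 3.18
tool_pos: [0.4644, -0.2399, 0.1033]
tool_rot: [180.0, -0.0, 40.7]
force: [-0.4, 0.1, -0.2]
grip_width: 0.0006
grasp_force: 0.0
```

```bash
python3 - <<'E'
from h import *
o=get_obs(); print(o["time_s"],o["tool_pos"],o["tool_rot"],o["force"])
c=eyes.read_camera("wrist"); np.savez("wrist.npz",**c); print(c["mount"],c["fx"])
cv2.imwrite("pics/wrist.png",cv2.resize(c["frame"][:,:,::-1],(800,600),interpolation=cv2.INTER_CUBIC))
E
```

```text
3.1833 [ 0.46444594 -0.23993297  0.10329376] [ 1.79976206e+02 -2.64872532e-02  4.06632347e+01] [-0.42527347  0.14607769 -0.16078781]
[[ 6.57071995e-05 -9.61888172e-01 -2.73443122e-01  7.55595522e-02]
 [ 9.99999920e-01  1.71138285e-04 -3.61715801e-04  7.55943167e-05]
 [ 3.94726737e-04 -2.73443077e-01  9.61888106e-01 -1.62907100e-01]
 [ 0.00000000e+00  0.00000000e+00  0.00000000e+00  1.00000000e+00]] 325.19226210127806
```

View pics/wrist.png

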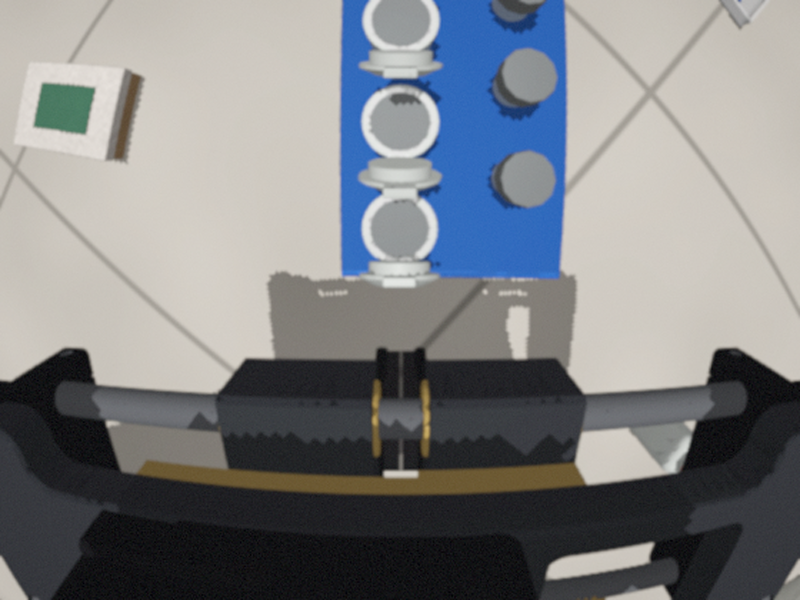

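The wrist view shows the finger centred on the row: the finger and the rims are all at about column 400. Lid 1 is at (400,270), ahead of the finger. I'll fold it now, lowering gradually.

Emit:
servo_tool([
  [[0.02,0,0,0,0,0,0],[0.04,0,0,0,0,0,0],[0.055,0,0,0,0,0,0],[0.07,0,0,0,0,0,0],[0.085,0,0,0,0,0,0],[0.1,0,0.003,0,0,0,0],[0.115,0,0.007,0,0,0,0],[0.125,0,0.011,0,0,0,0],[0.135,0,0.015,0,0,0,0],[0.145,0,0.018,0,0,0,0],[0.155,0,0.02,0,0,0,0],[0.165,0,0.021,0,0,0,0]],
])

```text
time_s: 4.23
tool_pos: [0.4996, -0.2115, 0.0973]
tool_rot: [180.0, 0.2, 40.4]
force: [-7.4, -5.1, 11.0]
grip_width: 0.0006
grasp_force: 5.8
```

```bash
python3 - <<'E'
from h import *
o=get_obs(); print(o["tool_pos"],o["force"])
for n in("wrist","scene"):
    c=eyes.read_camera(n); np.savez(n+"2.npz",**c)
a=np.load("wrist2.npz")["frame"][0:300,150:450]; s=np.load("scene2.npz")["frame"][195:305,140:270]
cv2.imwrite("pics/w2.png",np.hstack([cv2.resize(x[:,:,::-1],(400,400),interpolation=cv2.INTER_CUBIC) for x in(a,s)]))
a=np.load("scene.npz");b=np.load("scene2.npz")
for c in(a,b):
    P=cloud(c); m=blue(c)&(np.linalg.norm(P[...,:2]-[.58,-.17],axis=-1)<.16)&(abs(P[...,2]-.065)<.007)
    print(cv2.minAreaRect((P[m][:,:2]*1000).astype(np.float32)))
    g=blue(c).astype(np.uint8)[195:305,140:270]; print(cv2.boundingRect(g))
E
```

```text
[ 0.49960211 -0.21153355  0.09728407] [-7.39296418 -5.06332802 11.02141311]
((585.3356323242188, -170.86695861816406), (213.00314331054688, 103.43362426757812), 39.578857421875)
(9, 37, 107, 64)
((585.7613525390625, -171.97695922851562), (211.48544311523438, 101.49944305419922), 41.05696105957031)
(9, 40, 107, 61)
```

View pics/w2.png

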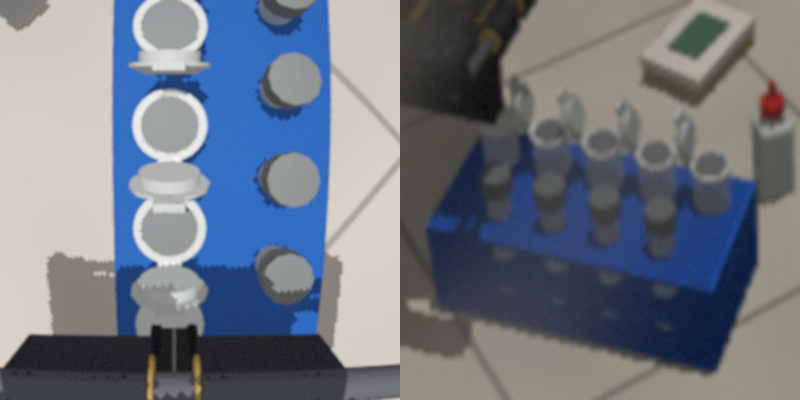

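```bash
python3 - <<'E'
from h import *
a=np.load("wrist2.npz"); f=a["frame"][180:290,220:335]
cv2.imwrite("pics/w3.png",cv2.resize(f[:,:,::-1],(627,600),interpolation=cv2.INTER_CUBIC))
# height of lid1 from wrist depth (fisheye: depth along axis)
o=get_obs(); T=Rot.from_euler("xyz",o["tool_rot"],degrees=True).as_matrix(); M=a["mount"]
v,u=np.indices(a["depth"].shape); x=(u-a["cx"]);y=(v-a["cy"]); r=np.hypot(x,y)+1e-9; t=r/a["fx"]; d=a["depth"]
P=np.stack([x/r*np.tan(t)*d,y/r*np.tan(t)*d,d],-1)@M[:3,:3].T+M[:3,3]; W=P@T.T+o["tool_pos"]
ey=np.array([.7615,.648]); Y=(W[...,:2]-[.5655,-.154])@ey
for vv in range(150,262,4): print(vv, [ (round(Y[vv,uu]*1000),round(W[vv,uu,2]*1000)) for uu in(262,270,280,290,298)])
E
```

```text
150 [(-26, 93), (-23, 124), (-23, 124), (-26, 93), (-28, 67)]
154 [(-28, 94), (-24, 128), (-25, 127), (-28, 95), (-31, 67)]
158 [(-30, 95), (-26, 126), (-26, 126), (-30, 94), (-30, 93)]
162 [(-32, 95), (-32, 96), (-32, 93), (-32, 94), (-32, 93)]
166 [(-34, 95), (-34, 95), (-34, 94), (-34, 95), (-34, 93)]
170 [(-36, 94), (-36, 95), (-36, 95), (-36, 95), (-36, 95)]
174 [(-38, 95), (-38, 94), (-38, 94), (-38, 95), (-38, 94)]
178 [(-40, 94), (-40, 94), (-40, 95), (-40, 95), (-40, 94)]
182 [(-42, 95), (-42, 94), (-42, 95), (-42, 95), (-42, 95)]
186 [(-45, 93), (-45, 94), (-44, 95), (-45, 94), (-45, 93)]
190 [(-47, 93), (-47, 94), (-47, 94), (-47, 94), (-53, 67)]
194 [(-56, 65), (-49, 94), (-49, 95), (-49, 95), (-55, 66)]
198 [(-58, 66), (-51, 93), (-51, 95), (-58, 67), (-58, 67)]
202 [(-51, 104), (-51, 104), (-51, 104), (-51, 103), (-61, 65)]
206 [(-52, 107), (-52, 107), (-52, 107), (-52, 108), (-63, 67)]
210 [(-53, 112), (-53, 112), (-53, 111), (-53, 112), (-53, 111)]
214 [(-53, 115), (-53, 116), (-54, 115), (-54, 113), (-54, 114)]
218 [(-55, 118), (-54, 120), (-54, 119), (-55, 118), (-57, 111)]
222 [(-57, 116), (-56, 119), (-56, 121), (-57, 118), (-58, 114)]
226 [(-58, 119), (-58, 120), (-58, 119), (-58, 118), (-58, 118)]
230 [(-60, 120), (-59, 121), (-59, 121), (-59, 122), (-69, 95)]
234 [(-70, 97), (-60, 125), (-60, 125), (-70, 98), (-71, 95)]
238 [(-72, 97), (-61, 128), (-61, 128), (-72, 97), (-73, 96)]
242 [(-75, 97), (-63, 127), (-63, 128), (-75, 97), (-75, 97)]
246 [(-77, 98), (-75, 103), (-76, 100), (-76, 100), (-74, 104)]
250 [(-79, 98), (-75, 108), (-76, 105), (-76, 106), (-74, 109)]
254 [(-48, 175), (-75, 113), (-76, 109), (-76, 110), (-48, 174)]
258 [(-48, 178), (-75, 117), (-76, 114), (-76, 114), (-49, 174)]
```

View pics/w3.png

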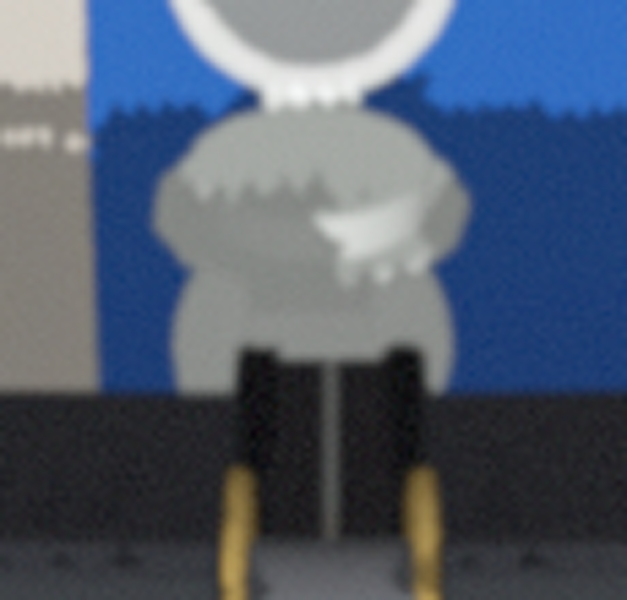

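Lid 1 is lying flat: its depth reads 97–98 mm, level with a shut lid. The finger front is at y≈-76 mm. The force is a bit heavy, so I'll ease up slightly and carry on in a small step.

Emit:
servo_tool([
  [[0.0,0,-0.001,0,0,0,0],[0.01,0,-0.002,0,0,0,0],[0.02,0,-0.002,0,0,0,0],[0.03,0,-0.002,0,0,0,0]],
])

```text
time_s: 4.67
tool_pos: [0.5079, -0.2039, 0.0974]
tool_rot: [179.9, 0.1, 40.5]
force: [-3.3, -3.0, 6.3]
grip_width: 0.0005
grasp_force: 3.2
```

Emit:
servo_tool([
  [[0.01,0,0,0,0,0,0],[0.02,0,-0.005,0,0,0,0],[0.034,0,-0.01,0,0,0,0],[0.048,0,-0.01,0,0,0,0],[0.061,0,-0.008,0,0,0,0],[0.074,0,-0.005,0,0,0,0],[0.088,0,-0.002,0,0,0,0],[0.098,0,0,0,0,0,0],[0.108,0,0,0,0,0,0],[0.118,0,0,0,0,0,0],[0.128,0,0,0,0,0,0],[0.135,0,0,0,0,0,0]],
])

```text
time_s: 5.67
tool_pos: [0.5391, -0.1772, 0.0974]
tool_rot: [179.9, 0.0, 40.5]
force: [-3.6, -2.7, 6.0]
grip_width: 0.0003
grasp_force: 2.9
```

```bash
cat >> h.py <<'E'
def look():
    o=get_obs(); a=eyes.read_camera("wrist"); T=Rot.from_euler("xyz",o["tool_rot"],degrees=True).as_matrix(); M=np.array(a["mount"])
    v,u=np.indices(a["depth"].shape); x=(u-a["cx"]);y=(v-a["cy"]); r=np.hypot(x,y)+1e-9; t=r/a["fx"]; d=a["depth"]
    P=np.stack([x/r*np.tan(t)*d,y/r*np.tan(t)*d,d],-1)@M[:3,:3].T+M[:3,3]
    return o,a,P@T.T+o["tool_pos"]
E
python3 - <<'E'
from h import *
o,a,W=look(); ey=np.array([.7615,.648]); Y=(W[...,:2]-[.5655,-.154])@ey
print(o["tool_pos"],o["force"],"tcp y",(o["tool_pos"][:2]-[.5655,-.154])@ey)
for vv in range(200,256,6): print(vv, [ (round(Y[vv,uu]*1000),round(W[vv,uu,2]*1000)) for uu in(262,270,280,290,298)])
# rack edge check: blue side edges columns
b=blue(a); 
for vv in(60,120): k=np.where(b[vv])[0]; print(vv,W[vv,k[3],:2],W[vv,k[-4],:2])
from numpy.linalg import norm
m=b&(abs(W[...,2]-.066)<.006)&(norm(W[...,:2]-[.58,-.17],axis=-1)<.16); q=(W[m][:,:2]-[.582,-.172]); print("max along y",np.percentile(q@ey,99.8),"x range",np.percentile(q@[.648,-.7615],[.5,99.5]))
E
```

```text
[ 0.53907467 -0.17717895  0.09741907] [-3.63194626 -2.68146813  5.9810065 ] tcp y -0.035142846361355014
200 [(-1, 94), (-1, 94), (-1, 94), (-1, 94), (-1, 94)]
206 [(-4, 96), (-4, 95), (-4, 95), (-4, 94), (-4, 95)]
212 [(-7, 95), (-7, 94), (-7, 94), (-8, 93), (-15, 66)]
218 [(-20, 65), (-11, 93), (-11, 94), (-19, 66), (-19, 66)]
224 [(-23, 66), (-12, 101), (-12, 102), (-23, 67), (-23, 66)]
230 [(-12, 109), (-13, 107), (-13, 107), (-13, 108), (-13, 108)]
236 [(-14, 113), (-14, 113), (-14, 113), (-14, 112), (-14, 112)]
242 [(-15, 117), (-15, 119), (-15, 118), (-15, 119), (-16, 115)]
248 [(-19, 117), (-18, 119), (-17, 120), (-18, 118), (-18, 117)]
254 [(3, 175), (-20, 122), (-19, 123), (-19, 122), (3, 174)]
60 [ 0.60922268 -0.08518966] [ 0.8116841  -0.25950602]
120 [ 0.58139577 -0.10903392] [ 0.64456763 -0.17980392]
max along y 0.10586844339221627 x range [-0.0502579  0.0482242]
```

Emit:
servo_tool([
  [[0.01,0,0,0,0,0,0],[0.02,0,-0.005,0,0,0,0],[0.034,0,-0.01,0,0,0,0],[0.048,0,-0.01,0,0,0,0],[0.061,0,-0.008,0,0,0,0],[0.074,0,-0.005,0,0,0,0],[0.088,0,-0.002,0,0,0,0],[0.098,0,0,0,0,0,0],[0.108,0,0,0,0,0,0],[0.118,0,0,0,0,0,0],[0.128,0,0,0,0,0,0],[0.133,0,0,0,0,0,0]],
])

```text
time_s: 6.72
tool_pos: [0.5693, -0.1513, 0.0974]
tool_rot: [179.9, 0.0, 40.5]
force: [-2.7, -1.9, 5.8]
grip_width: 0.0003
grasp_force: 2.8
```

Emit:
servo_tool([
  [[0.01,0,0,0,0,0,0],[0.02,0,-0.005,0,0,0,0],[0.034,0,-0.01,0,0,0,0],[0.048,0,-0.01,0,0,0,0],[0.061,0,-0.008,0,0,0,0],[0.074,0,-0.005,0,0,0,0],[0.088,0,-0.002,0,0,0,0],[0.098,0,0,0,0,0,0],[0.108,0,0,0,0,0,0],[0.118,0,0,0,0,0,0],[0.128,0,0,0,0,0,0],[0.133,0,0,0,0,0,0]],
])

```text
time_s: 7.72
tool_pos: [0.5997, -0.1253, 0.0974]
tool_rot: [179.9, 0.0, 40.5]
force: [-3.1, -2.4, 5.0]
grip_width: 0.0006
grasp_force: 2.8
```

```bash
python3 - <<'E'
from h import *
c=eyes.read_camera("scene"); np.savez("scene3.npz",**c); o=get_obs(); ey=np.array([.7615,.648])
print(o["tool_pos"],o["force"],"tcp y",(o["tool_pos"][:2]-[.5655,-.154])@ey)
cv2.imwrite("pics/s3.png",cv2.resize(c["frame"][190:310,135:285,::-1],(750,600),interpolation=cv2.INTER_CUBIC))
E
```

```text
[ 0.59986691 -0.12527645  0.09742975] [-1.86748691 -2.30321767  4.94664074] tcp y 0.044783263825361255
```

View pics/s3.png

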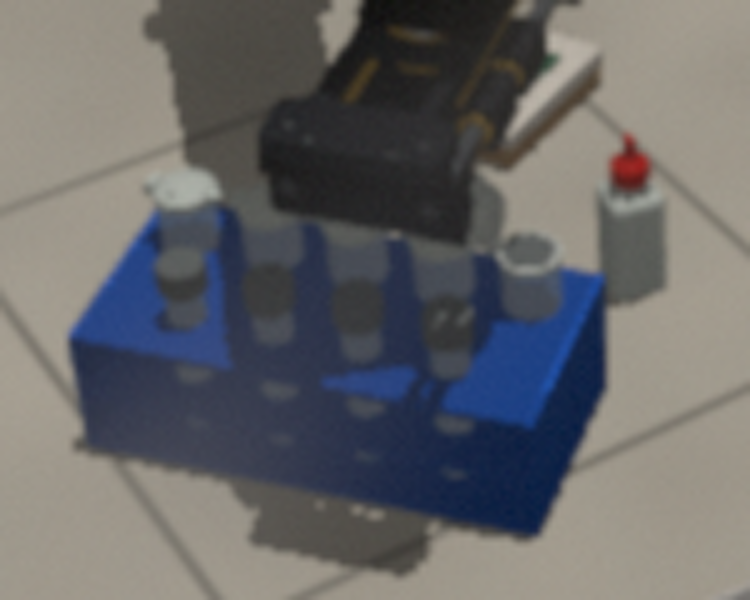

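Lid 1, at (187,185), is flat and shut. Lid 5 is still open ahead of the gripper, and the rack hasn't moved. Next I'll close the last lid and lift clear.

Emit:
servo_tool([
  [[0.01,0,0,0,0,0,0],[0.02,0,-0.005,0,0,0,0],[0.034,0,-0.01,0,0,0,0],[0.048,0,-0.01,0,0,0,0],[0.061,0,-0.008,0,0,0,0],[0.074,0,-0.005,0,0,0,0],[0.088,0,-0.002,0,0,0,0],[0.098,0,0,0,0,0,0],[0.108,0,0,0,0,0,0],[0.118,0,0,0,0,0,0],[0.128,0,0,0,0,0,0],[0.138,0,0,0,0,0,0]],
])

```text
time_s: 8.77
tool_pos: [0.631, -0.0987, 0.0974]
tool_rot: [180.0, 0.0, 40.5]
force: [-1.9, -1.9, 5.9]
grip_width: 0.0004
grasp_force: 2.7
```

Emit:
servo_tool([
  [[0.01,0,0,0,0,0,0],[0.02,0,0,0,0,0,0],[0.03,0,-0.02,0,0,0,0],[0.03,0,-0.12,0,0,0,0],[0.03,0,-0.25,0,0,0,0],[0,0,-0.38,0,0,0,0],[-0.13,0,-0.5,0,0,0,0],[-0.26,0,-0.5,0,0,0,0],[-0.4,0,-0.5,0,0,0,0],[-0.5,0,-0.5,0,0,0,0],[-0.5,0,-0.5,0,0,0,0]],
])

```text
time_s: 9.68
tool_pos: [0.5117, -0.202, 0.2481]
tool_rot: [180.0, -0.1, 39.9]
force: [0.2, -1.5, 0.1]
grip_width: 0.0003
grasp_force: 0.0
```

```bash
python3 - <<'E'
from h import *
o,a,W=look(); ey=np.array([.7615,.648]); ex=np.array([.648,-.7615]); print(o["time_s"],o["tool_pos"],o["force"])
cv2.imwrite("pics/end_w.png",cv2.resize(a["frame"][:,:,::-1],(800,600)))
c=eyes.read_camera("top"); s=eyes.read_camera("scene"); np.savez("scene4.npz",**s)
cv2.imwrite("pics/end_s.png",cv2.resize(s["frame"][170:310,130:380,::-1],(800,448),interpolation=cv2.INTER_CUBIC))
for nm,X in(("wrist",W),("scene",cloud(s))):
    q=X[...,:2]-[.5655,-.154]; x=q@ex; y=q@ey
    for t in(-.08,-.04,0,.04,.08):
        m=(abs(x)<.006); L=[]
        for lo,hi in((-.008,-.003),(.003,.008),(.015,.018)):
            k=m&(y-t>lo)&(y-t<hi)&(X[...,2]>.08); L.append((k.sum(),round(float(np.median(X[k][:,2]))*1000,1) if k.any() else None))
        print(nm,t,L)
E
```

```text
9.6833 [ 0.51171954 -0.20202863  0.24811868] [ 0.22720184 -1.45169677  0.11563801]
wrist -0.08 [(np.int64(55), 97.7), (np.int64(277), 297.9), (np.int64(120), 274.6)]
wrist -0.04 [(np.int64(5223), 360.8), (np.int64(721), 336.0), (np.int64(32), 96.6)]
wrist 0 [(np.int64(74), 97.5), (np.int64(2950), 411.1), (np.int64(33), 96.6)]
wrist 0.04 [(np.int64(60), 97.6), (np.int64(62), 97.7), (np.int64(33), 96.8)]
wrist 0.08 [(np.int64(64), 97.3), (np.int64(64), 97.8), (np.int64(28), 96.3)]
scene -0.08 [(np.int64(10), 97.8), (np.int64(7), 97.7), (np.int64(12), 92.3)]
scene -0.04 [(np.int64(11), 100.1), (np.int64(41), 368.0), (np.int64(39), 507.9)]
scene 0 [(np.int64(4), 97.2), (np.int64(8), 98.7), (np.int64(13), 89.2)]
scene 0.04 [(np.int64(6), 97.8), (np.int64(9), 98.2), (np.int64(9), 94.1)]
scene 0.08 [(np.int64(8), 95.8), (np.int64(9), 97.6), (np.int64(10), 95.2)]
```

View pics/end_w.png

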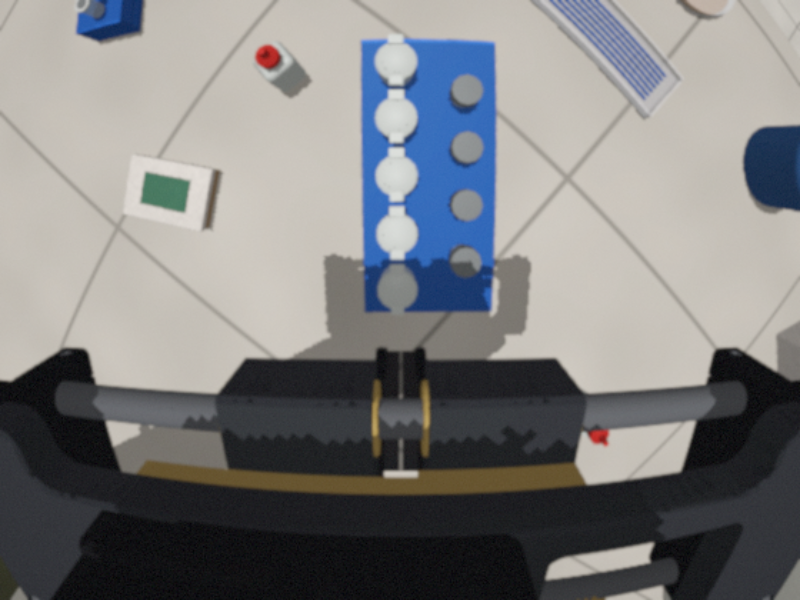

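View pics/end_s.png

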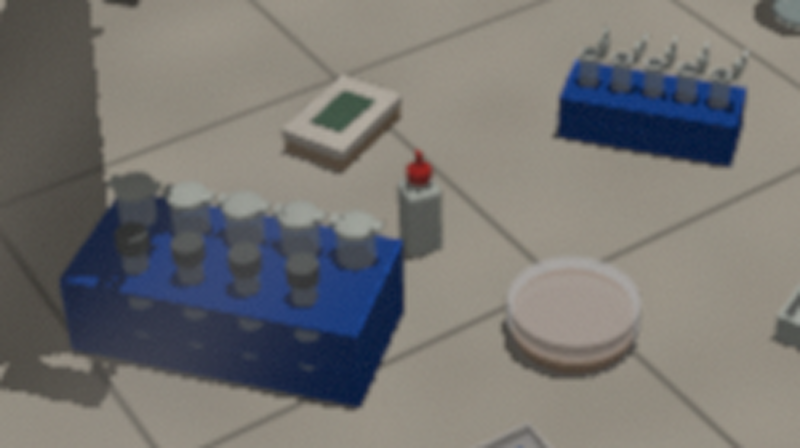

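All five lids lie flat: their tops read about 97.5 mm and their tabs agree. The rack is in place and the small rack's lids are still open.

```bash
python3 -c "
from cell import env
print(env.sign_off())"
```

```text
the job is handed in; nothing more can be done
None
```

I closed all five large lids in order with one light fingertip pass and handed the job in, with the finger clear. The big rack stayed put within about 1 mm, and the small rack's lids are still open.

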